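# Take the tall solenoid coil off its valve stem

## Task

Slide the taller of the two solenoid coils straight up off its valve stem and stand it upright on the floor of the shallow blue tray; set it down, do not drop it. Leave the shorter coil where it is on its stem.

Things in the scene. Friction and masses are not known exactly. Their poses are not given: they have to be found in the camera images.
- tall_coil: The coil to remove: upright hollow cylinder of copper wire between black end rings, 44 mm outside diameter all the way up, 52 mm tall, bore 19 mm, 0.18 to 0.35 kg. On top, inside the outline, a black terminal block 9 mm high with blades 5 mm higher. It sits loose on one stem of the valve block; nothing holds it down. Origin: centre of its underside; z up its axis, +x to the terminal block.
- short_coil: The coil to leave: made the same way, outside diameter 44 mm and bore 19 mm but only 30 mm tall, on the other stem of the same block, so more of that stem shows. Which stem carries which coil varies. Origin: centre of its underside; z up.
- valve_block: Grey block fixed to the bench, 80 (x) x 230 (y) x 45 mm high. Two equal upright steel stems, 15 mm diameter, at y = -65 and +65 mm, end 121 mm above the bench. Each rises from a square seat, top 59 mm above the bench, where the coil's underside rests; 10 mm of stem shows above the tall coil. Stands to the robot's left or right. Origin: centre of its underside, on the bench; y along its length.
- tray: Empty shallow blue plastic tray fixed to the bench, 190 mm (x) by 210 mm (y) outside, 25 mm high, walls 4 mm, floor 4 mm thick. Origin: centre of its underside, on the bench; z up. It stands on the other side from the valve block.

How it is judged:
On the way:
1. the tall coil has been slid up until it is clear of the top of its stem (height (world z) of tall_coil above 0.119 m), for 0.1 s.
At the end, for the whole second after the job is handed in: The tall coil stands at rest on the floor of the tray, within its walls, upright to within 10 degrees, terminal block on top, its underside less than 12 mm above the bench; the short coil is still on its stem, within 15 mm of where it began (x of tall_coil in the frame of tray between -0.091 and 0.091 m and y of tall_coil in the frame of tray between -0.101 and 0.101 m and height (world z) of tall_coil below 0.012 m and angle between tall_coil's own z axis and vertical below 0.17 rad and linear speed of tall_coil below 0.03 m/s and distance of short_coil from where it was at the start of the episode below 0.015 m); the robot touches nothing.
It fails at once if the short coil is pulled up or away by more than 15 mm (distance of short_coil from where it was at the start of the episode above 0.015 m).
It fails at once if the tall coil is dropped: it falls freely by more than about 30 mm (faster than 0.75 m/s with no finger on it) (linear speed of tall_coil above 0.75 m/s and contact force between tall_coil and the fingers below 0.1 N).
It also fails if it takes over 38 s, if anything falls off the work surface, if the arm or the gripper's body presses on something with over 40 N, if the wrist force passes 120 N, or if a joint passes its speed limit or range.

## Robot

A 7-joint arm with a two-finger parallel gripper is mounted at the origin on the work surface. World frame = base frame: x ahead of the robot, y to its left, z up, the work surface at z = 0. Lengths are in m, angles in rad, forces in N, time in s.
With the tool pointing down it reaches from about 0.425 to 0.925 m from the base axis. Payload 6.8 kg.
Tool frame: the origin (TCP) lies at the very end of the fingers, on their centre line; the grasp point (between the pads) lies bot.hold_point_z behind it (bot.hold_point_z is the distance from the TCP to the grasp point, in m); x points along the fingers, z is the direction in which the jaws open and shut, and the axes are right-handed (so a half turn about x gives the same grasp; the last joint's range is limited). The gripper opens to 85 mm and grips with 20 to 120 N. Pads are 22 mm wide; open, the fingers measure 114 mm over their backs; the gripper's body (76 mm by 85 mm) begins 54 mm behind the grasp point. The pads swing forward as they close: fully open they stand 13 mm farther back than shut.
Start: joints at [-1.349, 0.477, 0.022, 1.555, -0.011, 1.109, -0.083], TCP at [0.219, 0.639, 0.231] pointing down, gripper open.
Joint ranges: [-2.96, 2.96], [-0.34, 2.1], [-1.41, 1.46], [0.24, 2.44], [-1.37, 4.51], [0.17, 1.92], [-2.96, 2.96]. Speed limits (rad/s): [2.39, 2.39, 3.14, 3.14, 3.14, 3.14, 3.14].

## Interface

Orientations are given as a unit quaternion [w, x, y, z].
In Python, from station import bot gives the robot as it stands.
- The arm moves only by the tool drive_tool, never from a script. Its arguments are lists of equal length, an entry for each row: "slide": the shift along the world's x, y, z in mm, a list of three; "turn": the turn, a rotation vector about the world's x, y, z in rad, a list of three; "gripper": the opening, from 0 (shut) to 1 (fully open). A call has 1 to 10 rows; each row is the pose to reach, as a shift and turn from the pose measured when the call began; what a row does not reach only later rows make up. A row lasts 1/10 s, in which the tool goes at most 50 mm and 8.59 degrees, less where a joint would pass 70% of its speed; a pose out of reach is approached as far as the arm can. A call with a gripper value outside its range is refused whole. The fingers move at their own pace and stop on an object; "squeeze" is the grip in N (left out, the last holds). Time passes only in rows, so rows that repeat a pose let the fingers close. It gives the time, the measured TCP pose, the force and the opening at its end, in the units of the state.
- bot.get_obs(): the state, without advancing time (a new reading comes with each control period).
- bot.read_camera(name): name is "scene" or "side" or "wrist"; returns a dict with "color" (384x512x3 uint8, red, green, blue), "fovy" (degrees; the focal length in pixels is half the picture's height over the tangent of half this angle, whatever the lens; pixels are square), "cx", "cy" (the principal point, pixels), "R" (3x3) and "t" (3): a world point X has camera coordinates R X + t. Camera axes: x right, y down, z forward; pixel columns grow to the right and rows downward; lengths in m; the calibration is good to about 2 mm. A picture is of the moment at which its call begins. There is no depth.
- bot.hand_in(): hands the job in, once; it reports no verdict.
The state is a dict: "t": time; "q": joint angles; "joint_vel": joint speeds; "joint_torque": joint torques, N m; "eef_pos": TCP position; "tool_rot": TCP orientation; "contact_force": force on the tool from outside, world axes, zero at the start; "torque": the same for the moment, N m; "gripper_width": opening from 0.0 (shut) to 1.0 (fully open).
Only numpy, scipy, OpenCV 4.12 (cv2) and the standard library are available. Lean on these libraries where they do the work, as an engineer would, in place of code of your own. Each camera call takes 0.05 s, during which the arm holds its last target.

## Working session

There is one attempt and no reset: what is moved stays moved. The work goes in short steps, Python scripts to look and compute and a tool call to move; the robot and the scene stay as the last step left them, time stands still between calls to the robot, and variables do not carry over. Pictures are saved under pics/ and viewed, and the job is handed in when it is done.

Besides the shell and the picture viewer there is one more tool, called after "Request:" as a command line: name --argument value ..., lists and objects as JSON in quotes. drive_tool: Moves the arm, as the interface text tells. Its arguments: {"type":"object","properties":{"slide":{"type":"array"},"turn":{"type":"array"},"gripper":{"type":"array"},"squeeze":{"type":"number"}},"required":["slide","turn","gripper"]}

```bash
ls; mkdir -p pics
python3 - <<'E'
from station import bot
import cv2,numpy as np
o=bot.get_obs();print({k:np.round(v,4).tolist() for k,v in o.items()},bot.hold_point_z)
for n in ["scene","side","wrist"]:
    c=bot.read_camera(n);cv2.imwrite(f"pics/{n}0.png",c["color"][:,:,::-1])
    print(n,c["fovy"],c["cx"],c["cy"],np.round(c["R"],3).tolist(),np.round(c["t"],3),{k for k in c})
E
```

```text
pics
{'t': 0.0, 'q': [-1.3491, 0.4778, 0.0223, 1.5565, -0.0115, 1.1093, -0.0831], 'joint_vel': [-0.0018, -0.0005, -0.0011, -0.0019, -0.0009, -0.0013, -0.0015], 'joint_torque': [0.0014, -59.6474, 1.6089, -28.1189, 0.0125, 0.0093, -0.0], 'eef_pos': [0.2184, 0.638, 0.2303], 'tool_rot': [0.5748, -0.4116, 0.5758, 0.4107], 'contact_force': [0.2361, -0.8938, 0.0915], 'torque': [-0.0244, 0.0014, -0.0258], 'gripper_width': 0.9971} 0.0187
scene 52.76723841421073 249.7707860455474 196.43763115660786 [[0.345, 0.939, 0.005], [0.544, -0.196, -0.816], [-0.765, 0.284, -0.578]] [-0.171 -0.236  1.203] {'cx', 't', 'color', 'fovy', 'R', 'cy'}
side 49.53668856536127 256.0146767165497 192.63125616970976 [[0.903, -0.429, -0.002], [-0.294, -0.616, -0.731], [0.313, 0.661, -0.682]] [-0.457  0.207  0.747] {'cx', 't', 'color', 'fovy', 'R', 'cy'}
wrist 70.01456934121589 257.824850874231 193.21742556330912 [[0.324, 0.946, -0.001], [0.9, -0.308, 0.307], [0.29, -0.101, -0.952]] [-0.674 -0.039  0.381] {'cx', 't', 'color', 'fovy', 'R', 'cy'}
```

View pics/scene0.png

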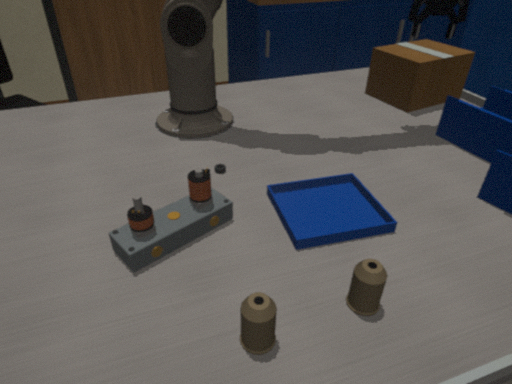

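View pics/side0.png

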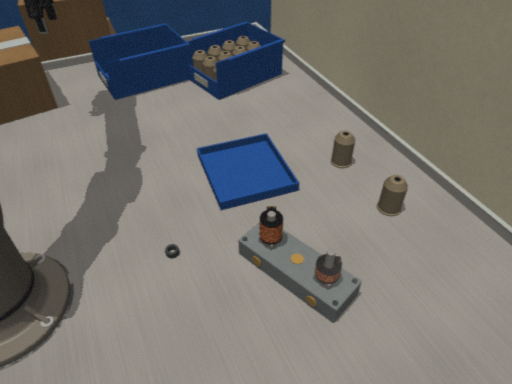

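View pics/wrist0.png

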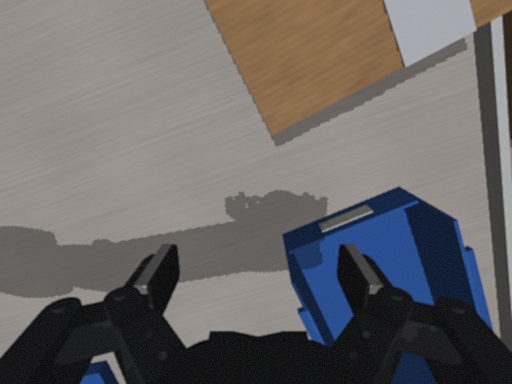

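The tall coil looks like the one at scene (200,186) and side (271,225). The short coil, with more stem showing, is at scene (141,220) and side (328,268). The tray is around scene (330,208) and side (246,170). I'll zoom in next.

Run:
```python
import cv2
a=cv2.imread("pics/scene0.png")[160:270,100:250];b=cv2.imread("pics/side0.png")[195:315,225:365]
t=cv2.imread("pics/scene0.png")[165:250,255:400];u=cv2.imread("pics/side0.png")[130:210,190:305]
for n,i,s in (("za",a,5),("zb",b,5),("zt",t,5),("zu",u,5)):cv2.imwrite(f"pics/{n}.png",cv2.resize(i,None,fx=s,fy=s,interpolation=cv2.INTER_CUBIC))
```

```text
(no output)
```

View pics/za.png

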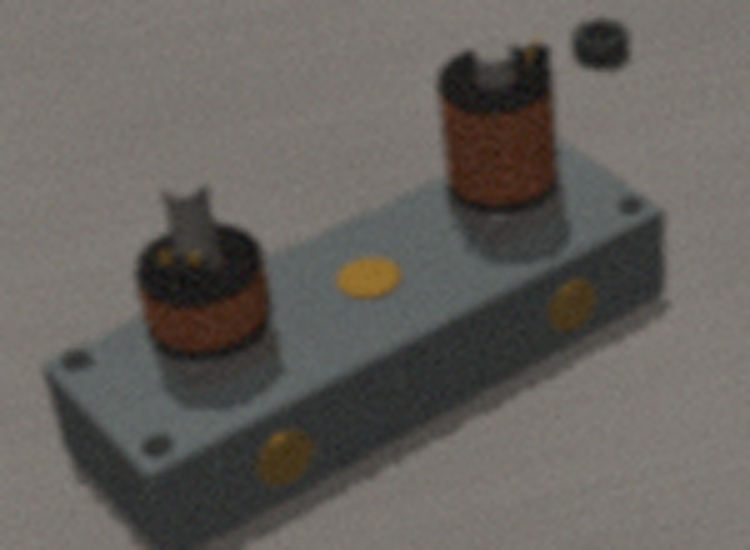

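View pics/zb.png

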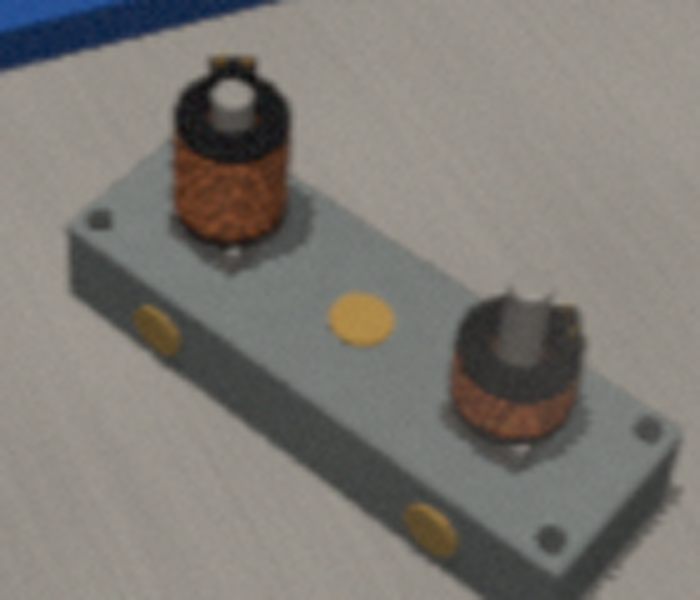

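View pics/zt.png

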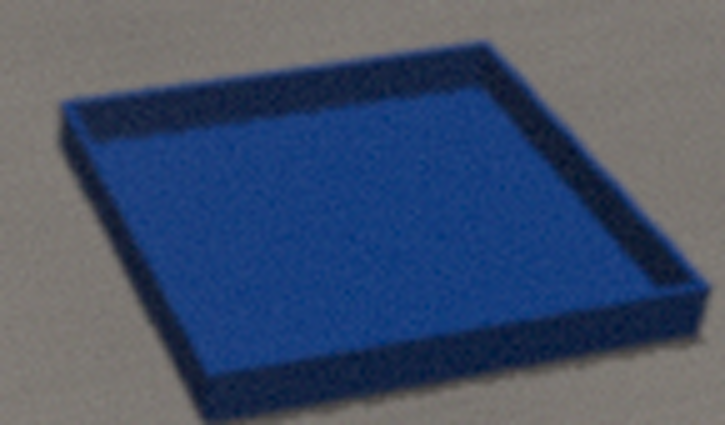

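View pics/zu.png

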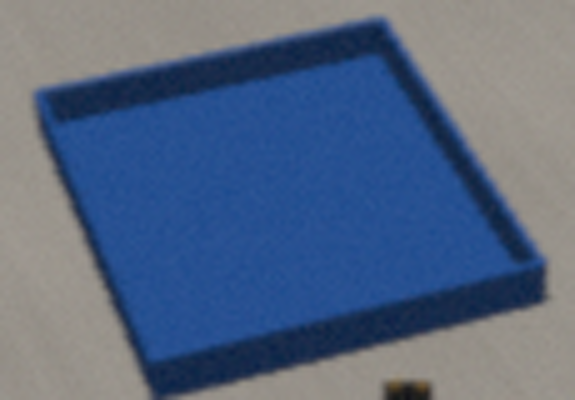

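```bash
cat > h.py <<'E'
import numpy as np
from station import bot
def P(c,X):
    f=192/np.tan(np.radians(c["fovy"])/2);Y=np.asarray(X)@np.array(c["R"]).T+np.array(c["t"])
    return np.stack([c["cx"]+f*Y[:,0]/Y[:,2],c["cy"]+f*Y[:,1]/Y[:,2]],1)
def rect(p,L,z):
    L=np.array(L,float);c,s=np.cos(p[2]),np.sin(p[2])
    return np.c_[p[0]+c*L[:,0]-s*L[:,1],p[1]+s*L[:,0]+c*L[:,1],np.full(len(L),z) if np.isscalar(z) else z]
E
python3 - <<'E'
from h import *
from scipy.optimize import least_squares as LS
S=bot.read_camera("scene");D=bot.read_camera("side")
z=lambda pts,o:(np.array(pts)+.5)/5-.5+np.array(o)
def fit(ls,ps,ld,pd,zs,zd,x0):
    g=lambda p:np.r_[(P(S,rect(p,ls,zs))-ps).ravel(),(P(D,rect(p,ld,zd))-pd).ravel()]
    r=LS(g,x0);print(np.round(r.x,4),np.round(r.fun.reshape(-1,2),1).tolist());return r.x
a,b=.04,.115
# block
q=fit([(a,b),(-a,-b),(a,-b),(0,0)],z([(662,212),(47,370),(150,473),(370,278)],(100,160)),
 [(-a,b),(-a,-b),(a,-b),(0,0)],z([(70,230),(560,575),(680,430),(362,320)],(225,195)),.045,.045,[.5,-.1,0])
for y in(.065,-.065):
    for zz in(.059,.121): X=rect(q,[(0,y)],zz);print(np.round(X,4),P(S,X),P(D,X), (P(S,X)-[100,160])*5,(P(D,X)-[225,195])*5)
a,b=.095,.105
fit([(-a,-b),(-a,b),(a,b),(a,-b)],z([(63,103),(488,42),(708,290),(207,378)],(255,165)),
 [(-a,b),(a,b),(a,-b),(-a,-b)],z([(42,93),(385,20),(545,265),(153,365)],(190,130)),.025,.025,[.5,.1,0])
E
```

```text
[ 0.513  -0.1611  0.3955] [[1.0, -0.7], [-1.5, -1.0], [-0.2, 1.4], [0.1, 0.9], [-1.9, -1.2], [-0.2, 0.3], [1.3, -0.6], [-0.5, 0.2]]
[[ 0.4879 -0.1012  0.059 ]] [[200.55160658 196.82554016]] [[269.96639781 236.05520368]] [[502.7580329  184.12770081]] [[224.83198907 205.27601838]]
[[ 0.4879 -0.1012  0.121 ]] [[198.29359629 170.05319168]] [[270.70035795 213.37805104]] [[491.46798143  50.2659584 ]] [[228.50178976  91.89025518]]
[[ 0.538  -0.2211  0.059 ]] [[142.26756355 225.13698924]] [[326.37754663 273.58427961]] [[211.33781775 325.68494621]] [[506.88773316 392.92139803]]
[[ 0.538  -0.2211  0.121 ]] [[136.58884883 196.96382322]] [[330.65294336 251.11960583]] [[182.94424413 184.81911611]] [[528.26471679 280.59802917]]
[ 0.5512  0.1529 -0.0992] [[-0.7, -0.1], [0.3, 0.0], [0.9, 0.3], [-0.3, 0.3], [-1.4, -0.2], [0.2, -0.3], [0.8, 0.4], [-0.5, 0.1]]
```

Fit results:
- The tall stem is at about (0.488, -0.101).
- The tray centre is at (0.551, 0.153), yaw -0.10.
- Block yaw is 0.396. The jaws now point at 71°, and I want them along the block's x axis at 22.7°, so the turn is about -0.845 rad in z.

I'll travel around the base rather than through it.

Request:
drive_tool --slide '[[32,-37,0],[64,-74,0],[96,-111,0],[128,-148,0],[160,-185,0],[192,-222,0],[224,-259,0],[256,-296,0],[282,-338,0],[282,-338,0]]' --turn '[[0,0,-0.05],[0,0,-0.1],[0,0,-0.15],[0,0,-0.2],[0,0,-0.25],[0,0,-0.3],[0,0,-0.35],[0,0,-0.4],[0,0,-0.45],[0,0,-0.45]]' --gripper '[1,1,1,1,1,1,1,1,1,1]' --squeeze 50

```text
t: 1.25
eef_pos: [0.5052, 0.2919, 0.2312]
tool_rot: [0.654, -0.27, 0.654, 0.266]
contact_force: [-0.3, -1.2, 0.0]
gripper_width: 1.0
```

Request:
drive_tool --slide '[[-2,-45,0],[-4,-90,0],[-6,-135,0],[-8,-180,0],[-10,-225,0],[-12,-270,0],[-14,-315,0],[-17,-360,0],[-17,-393,0],[-17,-393,0]]' --turn '[[0,0,-0.045],[0,0,-0.09],[0,0,-0.135],[0,0,-0.18],[0,0,-0.225],[0,0,-0.27],[0,0,-0.315],[0,0,-0.36],[0,0,-0.382],[0,0,-0.382]]' --gripper '[1,1,1,1,1,1,1,1,1,1]'

```text
t: 2.25
eef_pos: [0.4874, -0.1062, 0.2316]
tool_rot: [0.694, -0.138, 0.694, 0.134]
contact_force: [0.6, 1.4, -0.6]
gripper_width: 1.001
```

Run:
```python
from h import *
import cv2
c=bot.read_camera("wrist");o=bot.get_obs();print(o["eef_pos"],o["tool_rot"])
im=cv2.resize(c["color"][:,:,::-1],None,fx=1.5,fy=1.5)
for z in(.059,.111,.121): 
  for X in ([.4879,-.1012,z],[.538,-.2211,z]):
    p=P(c,[X])[0];print(p); cv2.circle(im,tuple(int(v*1.5) for v in p),3,(0,255,0),1)
cv2.imwrite("pics/w1.png",im)
```

```text
[ 0.48781847 -0.10323717  0.2314297 ] [ 0.69350742 -0.13909663  0.69377021  0.13558199]
[260.41941588 170.11762214]
[261.02478351 265.61165859]
[260.81549461 182.236044  ]
[261.4646726  291.14910519]
[260.90861725 185.08522342]
[261.5655866  297.00759507]
```

View pics/w1.png

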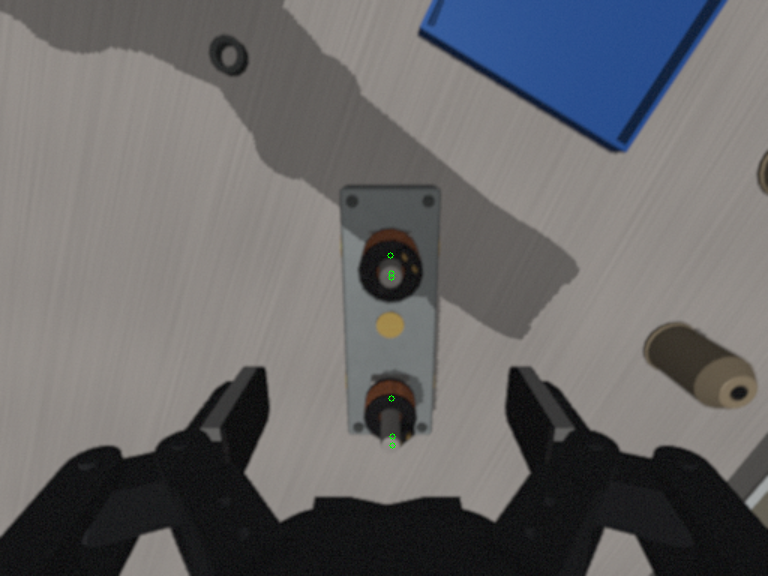

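The wrist view confirms the fit. The tall stem top shows at about (391,275) of the enlarged picture against a predicted (391,277), and the jaws straddle it along the block's x axis. Next I descend.

Request:
drive_tool --slide '[[0,2,-40],[0,2,-80],[0,2,-105],[0,2,-125],[0,2,-140],[0,2,-150],[0,2,-158],[0,2,-158],[0,2,-158]]' --turn '[[0,0,0],[0,0,0],[0,0,0],[0,0,0],[0,0,0],[0,0,0],[0,0,0],[0,0,0],[0,0,0]]' --gripper '[1,1,1,1,1,1,1,1,1]'

```text
t: 3.2
eef_pos: [0.4882, -0.101, 0.0738]
tool_rot: [0.694, -0.139, 0.694, 0.136]
contact_force: [-0.8, -0.5, 0.1]
gripper_width: 1.0
```

```bash
cat > look.py <<'E'
from h import *
import cv2,sys
n=sys.argv[1]
o=bot.get_obs();print(o["t"],o["eef_pos"],o["contact_force"],o["gripper_width"])
w=bot.read_camera("wrist")["color"];s=bot.read_camera("scene")["color"];d=bot.read_camera("side")["color"]
x0,y0,x1,y1=map(int,sys.argv[2:6]);u0,v0,u1,v1=map(int,sys.argv[6:10])
r=lambda i:cv2.resize(i[:,:,::-1],(400,300),interpolation=cv2.INTER_CUBIC)
cv2.imwrite(f"pics/{n}.png",np.vstack([np.hstack([r(s[y0:y1,x0:x1]),r(d[v0:v1,u0:u1])]),np.hstack([r(w),r(s)])]))
E
python3 look.py g1 120 110 280 230 200 135 360 255
```

```text
3.2 [ 0.48819986 -0.10103789  0.07378525] [-0.75455353 -0.53295817  0.08286654] 1.0004024911043368
```

View pics/g1.png

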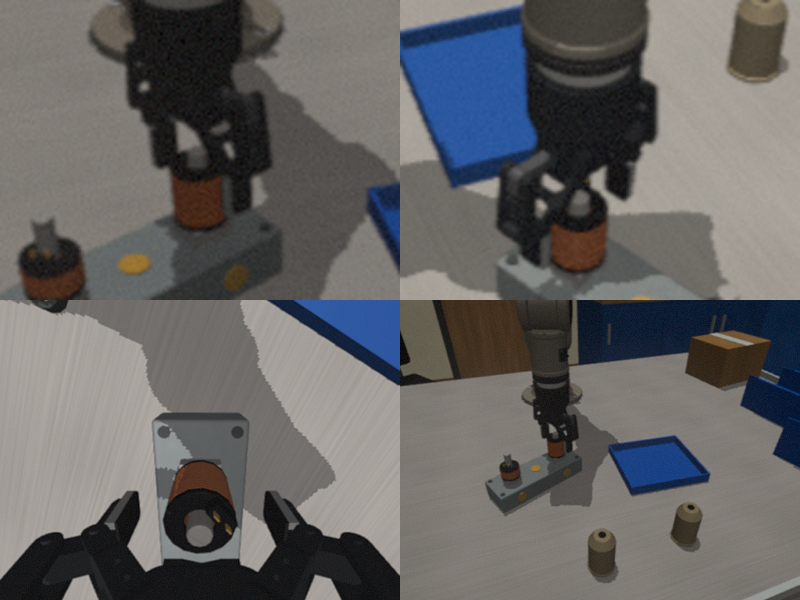

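The coil is centred between the pads: in the wrist inset its middle is at about x=200 and the pads are at 139 and 265. Closing now.

Request:
drive_tool --slide '[[0,0,0],[0,0,0],[0,0,0],[0,0,0],[0,0,0],[0,0,0],[0,0,0],[0,0,0]]' --turn '[[0,0,0],[0,0,0],[0,0,0],[0,0,0],[0,0,0],[0,0,0],[0,0,0],[0,0,0]]' --gripper '[0,0,0,0,0,0,0,0]' --squeeze 50

```text
t: 4.15
eef_pos: [0.4884, -0.1013, 0.0745]
tool_rot: [0.694, -0.139, 0.693, 0.136]
contact_force: [-1.4, 0.9, 6.4]
gripper_width: 0.495
```

Gripped at an opening of 0.495. I'll lift slowly, watching the force.

Request:
drive_tool --slide '[[0,0,3],[0,0,7],[0,0,12],[0,0,17],[0,0,22],[0,0,27],[0,0,30],[0,0,30]]' --turn '[[0,0,0],[0,0,0],[0,0,0],[0,0,0],[0,0,0],[0,0,0],[0,0,0],[0,0,0]]' --gripper '[0,0,0,0,0,0,0,0]'

```text
t: 4.95
eef_pos: [0.4887, -0.1013, 0.105]
tool_rot: [0.694, -0.139, 0.693, 0.136]
contact_force: [-0.3, 0.1, -2.5]
gripper_width: 0.498
```

```bash
python3 look.py g2 120 110 280 230 200 135 360 255
```

```text
4.95 [ 0.48867013 -0.10128842  0.10497449] [-0.32778134  0.0523269  -2.53169335] 0.4977850203855103
```

View pics/g2.png

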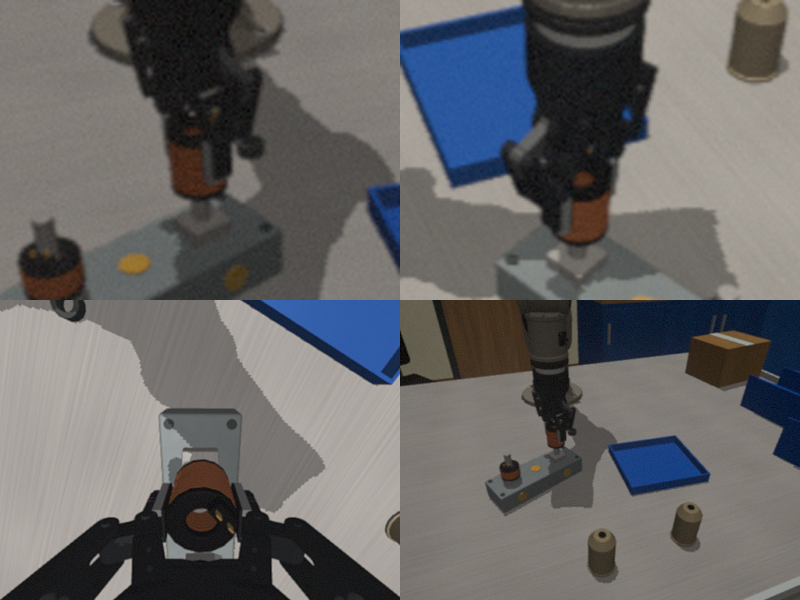

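The coil is rising straight on the stem, with a load of about 2.5 N (0.25 kg). I'll keep lifting to well clear, then travel to the tray.

Request:
drive_tool --slide '[[0,0,10],[0,0,20],[0,0,30],[0,0,40],[0,0,50],[0,0,58],[0,0,65],[0,0,70],[0,0,70],[0,0,70]]' --turn '[[0,0,0],[0,0,0],[0,0,0],[0,0,0],[0,0,0],[0,0,0],[0,0,0],[0,0,0],[0,0,0],[0,0,0]]' --gripper '[0,0,0,0,0,0,0,0,0,0]'

```text
t: 6.1
eef_pos: [0.4881, -0.1012, 0.1742]
tool_rot: [0.694, -0.139, 0.693, 0.136]
contact_force: [0.5, -0.3, -1.9]
gripper_width: 0.498
```

Request:
drive_tool --slide '[[6,20,0],[13,50,0],[20,85,0],[28,120,0],[36,155,0],[44,190,0],[52,220,0],[58,242,0],[62,254,0],[62,254,0]]' --turn '[[0,0,0],[0,0,0],[0,0,0],[0,0,0],[0,0,0],[0,0,0],[0,0,0],[0,0,0],[0,0,0],[0,0,0]]' --gripper '[0,0,0,0,0,0,0,0,0,0]'

```text
t: 7.1
eef_pos: [0.5501, 0.1545, 0.1736]
tool_rot: [0.693, -0.14, 0.693, 0.137]
contact_force: [0.7, 0.2, -2.5]
gripper_width: 0.495
```

```bash
python3 look.py g3 230 60 430 250 150 30 350 220
```

```text
7.1 [0.55005601 0.15448682 0.17357251] [ 0.67903975  0.23411785 -2.54610253] 0.49546654663633205
```

View pics/g3.png

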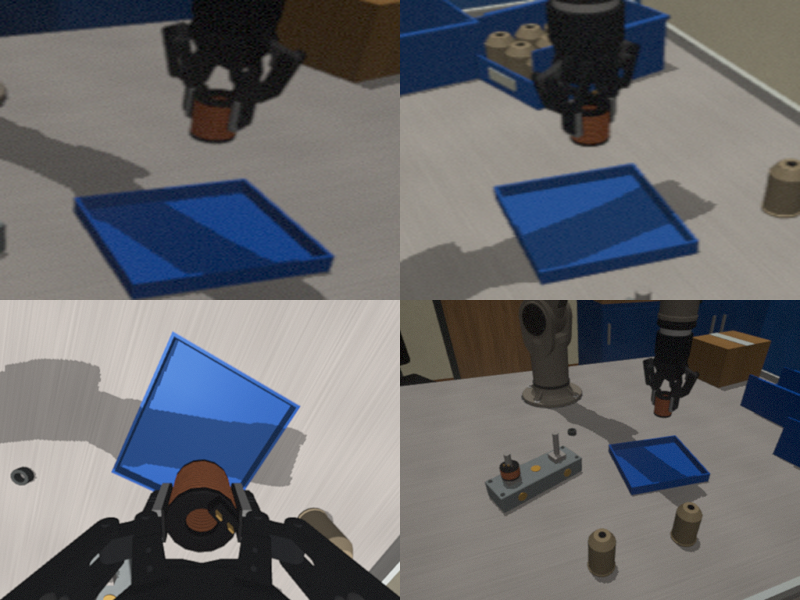

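The coil is upright in the grip above the tray, the stem is bare and the short coil is in place. I'll lower fast at first, then slowly to contact, expected at a TCP z of about 0.0195.

Request:
drive_tool --slide '[[0,0,-25],[0,0,-55],[0,0,-85],[0,0,-110],[0,0,-128],[0,0,-138],[0,0,-144],[0,0,-147],[0,0,-147],[0,0,-147]]' --turn '[[0,0,0],[0,0,0],[0,0,0],[0,0,0],[0,0,0],[0,0,0],[0,0,0],[0,0,0],[0,0,0],[0,0,0]]' --gripper '[0,0,0,0,0,0,0,0,0,0]'

```text
t: 8.25
eef_pos: [0.5503, 0.1509, 0.0277]
tool_rot: [0.694, -0.139, 0.693, 0.135]
contact_force: [0.8, 0.5, -1.0]
gripper_width: 0.494
```

Request:
drive_tool --slide '[[0,0,-1],[0,0,-2],[0,0,-3],[0,0,-4],[0,0,-5],[0,0,-6],[0,0,-6]]' --turn '[[0,0,0],[0,0,0],[0,0,0],[0,0,0],[0,0,0],[0,0,0],[0,0,0]]' --gripper '[0,0,0,0,0,0,0]'

```text
t: 8.95
eef_pos: [0.5502, 0.1509, 0.0216]
tool_rot: [0.694, -0.139, 0.694, 0.135]
contact_force: [-0.3, 1.6, -2.2]
gripper_width: 0.495
```

No contact yet.

Request:
drive_tool --slide '[[0,0,-1],[0,0,-2],[0,0,-3],[0,0,-3],[0,0,-3]]' --turn '[[0,0,0],[0,0,0],[0,0,0],[0,0,0],[0,0,0]]' --gripper '[0,0,0,0,0]'

```text
t: 9.45
eef_pos: [0.5502, 0.1508, 0.0195]
tool_rot: [0.694, -0.138, 0.694, 0.135]
contact_force: [-2.8, -0.7, 9.2]
gripper_width: 0.495
```

Contact is confirmed: about +9 N at a TCP z of 0.0195, as predicted. Releasing.

Request:
drive_tool --slide '[[0,0,0],[0,0,0],[0,0,0],[0,0,0],[0,0,0],[0,0,0],[0,0,0],[0,0,0]]' --turn '[[0,0,0],[0,0,0],[0,0,0],[0,0,0],[0,0,0],[0,0,0],[0,0,0],[0,0,0]]' --gripper '[0.55,0.6,0.7,0.8,0.9,1,1,1]'

```text
t: 10.25
eef_pos: [0.5502, 0.1509, 0.0195]
tool_rot: [0.694, -0.138, 0.694, 0.135]
contact_force: [-0.1, -0.5, 0.1]
gripper_width: 1.002
```

```bash
python3 look.py g4 230 100 430 250 150 60 350 210
```

```text
10.25 [0.55023799 0.15086665 0.01948149] [-0.14627425 -0.49549296  0.08817621] 1.001899125433008
```

View pics/g4.png

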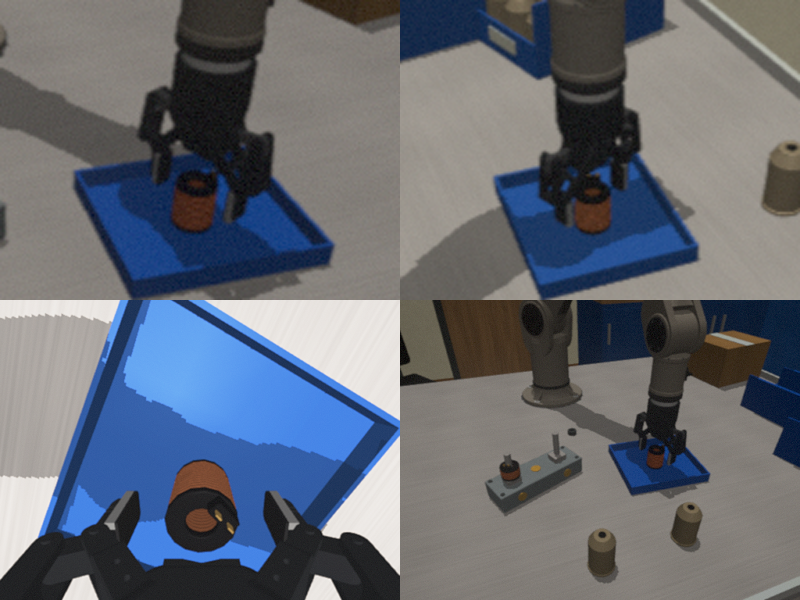

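The coil stands upright in the tray with the fingers clear on both sides. Retreating straight up.

Request:
drive_tool --slide '[[0,0,15],[0,0,40],[0,0,70],[0,0,105],[0,0,140],[0,0,175],[0,0,200],[0,0,200],[0,0,200],[0,0,200]]' --turn '[[0,0,0],[0,0,0],[0,0,0],[0,0,0],[0,0,0],[0,0,0],[0,0,0],[0,0,0],[0,0,0],[0,0,0]]' --gripper '[1,1,1,1,1,1,1,1,1,1]'

```text
t: 11.4
eef_pos: [0.5494, 0.1507, 0.2188]
tool_rot: [0.693, -0.138, 0.694, 0.135]
contact_force: [-0.2, 0.6, 0.2]
gripper_width: 0.999
```

```bash
python3 look.py g5 230 100 430 250 150 60 350 210
```

```text
11.4 [0.54943052 0.15067096 0.21881465] [-0.16385048  0.64995358  0.20834819] 0.998910968995415
```

View pics/g5.png

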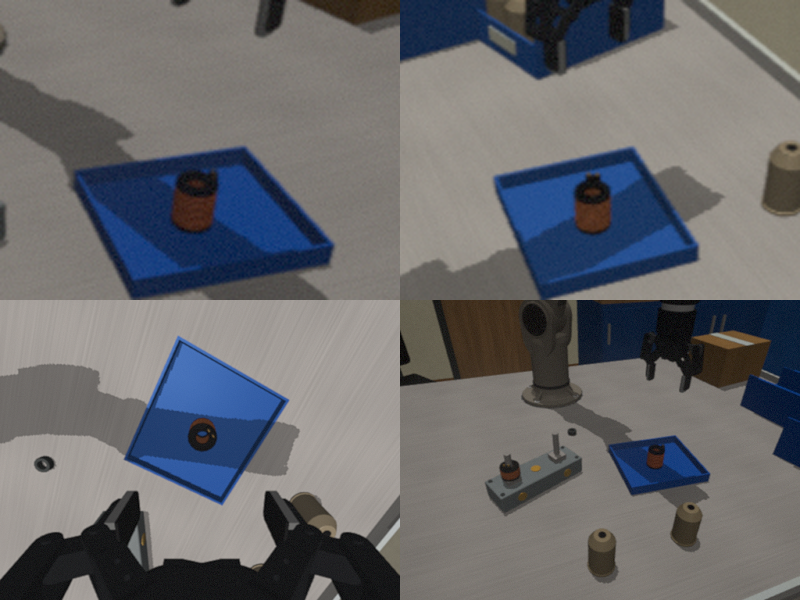

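All three views show the tall coil standing upright near the tray's centre with its terminal block on top. The short coil is still on its stem and the arm touches nothing.

```bash
python3 -c "
from station import bot
print(bot.hand_in())"
```

```text
the job is handed in; nothing more can be done
None
```

The tall coil is standing upright near the centre of the blue tray, and the job is handed in. Robot time was about 11.4 s of the 38 s allowed; the hand-in gave no verdict.

- **Lift:** I gripped the coil at 50 N and slid it straight up. By the gripper height its underside reached about 0.158 m, above the 0.119 m required.
- **Set-down:** I lowered it until it touched the tray floor, at the predicted height and with about 9 N of contact force. Then I released it and raised the gripper 0.2 m straight up.
- **Last checks:** the scene, side and wrist pictures show the coil upright with its terminal block on top. The wide scene view shows the short coil still on its stem; I judged that by eye and did not measure it. The force on the tool was near zero.
- **Disagreements:** single points in the camera position fit were up to about 2 pixels off. The wrist view, the grasp and the contact height all agreed with the fit, and no check failed.

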